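# Wedge the sprung supply bin open and fetch the eraser

### The arm

A 6-joint arm with a two-finger parallel gripper is mounted at the origin on the work surface; the furniture and walls round the work are solid. World frame = base frame: x ahead of the robot, y to its left, z up, the work surface at z = 0. Lengths are in m, angles in rad, forces in N, time in s.
With the tool pointing down it reaches from about 0.225 to 0.875 m from the base axis. Payload 3.4 kg.
Tool frame: the origin (TCP) lies at the very end of the fingers, on their centre line; the grasp point (between the pads) lies 19 mm behind it; z points along the fingers, y is the line along which they close (so a half turn about z gives the same grasp; the last joint's range is limited). The gripper opens to 85 mm and grips with 20 to 120 N. Pads are 22 mm wide; open, the fingers measure 114 mm over their backs; the gripper's body (76 mm by 85 mm) begins 54 mm behind the grasp point. The pads swing forward as they close: fully open they stand 13 mm farther back than shut.
Start: joints at [1.029, 0.276, 1.505, -0, 1.361, -0.121], TCP at [0.235, 0.525, 0.231] pointing down, gripper open.
Joint ranges: [-2.89, 2.89], [-0.75, 2.08], [0.22, 2.7], [-1.18, 4.32], [0.11, 2.71], [-2.7, 2.7]. Speed limits (rad/s): [2.57, 2.57, 3.14, 3.14, 3.14, 3.14].

### API

Orientations are given as a unit quaternion [w, x, y, z].
In Python, from rig import manip, eyes gives the robot as it stands.
- The arm moves only by the tool servo_tool, never from a script. Its argument "series" is text: rows parted by semicolons, each of 7 numbers parted by spaces: the shift along the tool's x, y, z in m, then the turn, a rotation vector about the tool's x, y, z in degrees, then the closure, from 0 (fully open) to 1 (shut). In form: dx dy dz ax ay az fingers; .... A call has 1 to 5 rows; each row is the pose to reach, as a shift and turn from the pose commanded when the call began, along the tool's axes at that moment; what a row does not reach only later rows make up. A row lasts 1/10 s, in which the tool goes at most 50 mm and 8.59 degrees, less where a joint would pass 70% of its speed; a pose out of reach is approached as far as the arm can. A call with a gripper value outside its range is refused whole. The fingers move at their own pace and stop on an object; "squeeze" is the grip in N (left out, the last holds). Time passes only in rows, so rows that repeat a pose let the fingers close. It gives the time, the measured TCP pose, the force, the opening and the grip force at its end, in the units of the state.
- manip.get_state(): the state, without advancing time (a new reading comes with each control period).
- eyes.get_image(name): name is "side" or "top"; returns the picture (384x512x3 uint8, red, green, blue); there is no depth.
- eyes.camera_info(name): a dict with "fx", "fy", "cx", "cy" (pixels), "dist" ([k1, k2, p1, p2, k3] as OpenCV has them; the pictures are not rectified), "eye" and "orientation" of the camera in the world. Camera axes: x right, y down, z forward; pixel columns grow to the right and rows downward; lengths in m; the calibration is good to about 2 mm. A picture is of the moment at which its call begins. camera_info takes no time and is no camera call.
- manip.sign_off(): hands the job in; it is judged then, once.
The state is a dict: "clock": time; "qpos": joint angles; "qd": joint speeds; "effort": joint torques, N m; "position": TCP position; "ee_rot": TCP orientation; "contact_force": force on the tool from outside, world axes, zero at the start; "moment": the same for the moment, N m; "width": finger opening in m; "gripper_force": force on a finger pad.
Only numpy, scipy, OpenCV 4.12 (cv2) and the standard library are available. Lean on these libraries where they do the work, as an engineer would, in place of code of your own. Each camera call takes 0.05 s, during which the arm holds its last target. There are 200 camera calls.

### The job

Prop the supply bin's sprung flap open by pushing the wooden wedge, thin end first, along the guide beside the bin and under the roller of the flap's crank, and drive it firmly, without brute force, until the flap stands hard against its stop and the wedge stays jammed tight by itself. Then take the block eraser out of the open bin and lay it flat on the placemat, leaving the wedge in place, the other contents in the bin and the jars on the table where they are.

Things in the scene. Friction and masses are not known exactly. Their poses are not given: they have to be found in the camera images.
- bin: Open plywood bin, fixed, outside x -110 to +90, y -90 to +90 mm, rim 60 mm high, walls 6 mm, inner floor 6 mm above its origin. Origin: in its underside; levelling feet hold it 0 to 4 mm above the table. Its +x points away from the robot, to the hinge side; z up. Hinge line along y at x = +85, z = +64 mm. A bearing post 74 mm high stands at x = +85, y = -112 mm.
- guide_mouth (a point): Near open end of the wedge's guide, at table height (bin frame x -60, y -160 mm); axes as the bin's. The guide: two aluminium strips on the table, 15 mm high, 6 mm thick, 47 mm apart, along +x for 230 mm, open at both ends. The wedge slides between them on the table top.
- flap (a joint): Angle (rad) of the light wooden flap, 160 mm wide, 205 mm long, 6 mm thick: 0 = shut, lying on the bin; it swings up and away from the robot to a stiff stop at 1.54 (almost upright). A spring (about 0.06 N m) always closes it. Its shaft carries a 40 mm crank with a roller beside the bin; lifting the roller opens the flap.
- roller: Grey roller, 16 mm diameter, 40 mm wide, free to turn, on the flap's crank. Origin at its centre (its frame spins with it), over the middle of the guide: in the bin's frame x = +48, y = -160, z = +48 mm with the flap shut, x = +45, z = +64 mm on the way, x = +67, z = +100 mm at the stop. The spring alone presses it down with about 3 to 4 N; lower nothing onto it.
- wedge: Loose wooden wedge, 131 mm long (x), 40 wide (y), 99 high, 0.18 to 0.29 kg. Origin: centre of its underside; z up. Its top climbs from the nose (x = +65, z = 30 mm) at 36 degrees to x = -15, z = 89, then as a 12 degree crest to z = 99 at the rear face. Grip it across its width at x -64 to -20 mm. The spring can push it back until the roller is on the crest.
- wedge_rear (a point): Middle of the wedge's upright rear face, 50 mm up (wedge x = -65); push here. Up the ramp takes about 5 to 12 N. On the crest the flap meets its stop and the push rises steeply; how far in depends on the bin's feet: feel for it. Pushing with 15 to 20 N jams it tight (over 7 N on the roller; the spring alone gives 4) and friction holds it. Much over 35 N (60 N on the roller) bends the crank.
- eraser: Grey-white block eraser with rounded edges, 22 x 45 x 13 mm (x, y, z), 20 g, lying flat on the floor of the bin. Origin: centre of its underside.
- leads_box: Small card box, 30 x 58 x 14 mm (x, y, z), in the bin; stays there. Origin: centre of its underside.
- pastel_stick: Square black drawing stick, 11 x 60 x 12 mm (x, y, z), in the bin; stays there. Origin: centre of its underside.
- mat: Placemat lying fixed on the table to the left of the bin, 205 x 298 x 4 mm (x, y, z). Origin: centre of its underside.
- water_jar: Bystander: clear water jar, 86 mm wide, 95 mm high. Origin: centre of its underside.
- ink_jar: Bystander: brown ink jar with black cap, 61 mm wide, 98 mm high. Origin: centre of its underside.
Mind the look-alikes: they are no part of the job. Of the things that look like the wedge, the larger one is meant.

How it is judged:
By the outcome, as a careful person would: the job done as asked, in the order asked, and still so for the second after the job is handed in, with the robot touching nothing.
It also fails if it takes over 69 s, if anything falls off the work surface, if the arm or the gripper's body presses on something with over 40 N, if the wrist force passes 120 N, or if a joint passes its speed limit or range.

## Working session

There is one attempt and no reset: what is moved stays moved. The work goes in short steps, Python scripts to look and compute and a tool call to move; the robot and the scene stay as the last step left them, time stands still between calls to the robot, and variables do not carry over. Pictures are saved under pics/ and viewed, at most 13 in all, crops included, and the job is handed in when it is done.

Besides the shell and the picture viewer there is one more tool, called as a command line: name --argument value ..., lists and objects as JSON in quotes. servo_tool: Moves the arm, as the interface text tells. Its arguments: {"type":"object","properties":{"series":{"type":"string"},"squeeze":{"type":"number"}},"required":["series"]}

```bash
ls; mkdir -p pics; python3 - <<'E'
from rig import manip, eyes
import cv2
print(manip.get_state())
for n in("side","top"):
    print(eyes.camera_info(n)); cv2.imwrite(f"pics/{n}0.png",eyes.get_image(n)[:,:,::-1])
E
```

```text
pics
{'clock': 0.0, 'qpos': array([ 1.02901070e+00,  2.76600067e-01,  1.50614158e+00,  2.08787188e-05,
        1.36067161e+00, -1.21012511e-01]), 'qd': array([-0.00193531,  0.00127804,  0.00125575, -0.00014397,  0.00037733,
       -0.00021572]), 'effort': array([-1.21769190e-04, -4.16775477e+01, -2.45802283e+01, -5.84126974e-04,
        1.11642419e-02, -1.35252799e-05]), 'position': array([0.2346019 , 0.52439265, 0.23043344]), 'ee_rot': array([-3.05834391e-04,  2.08840001e-01,  9.77949398e-01, -8.57450818e-04]), 'contact_force': array([ 0.92466007, -0.50551853, -0.17600948]), 'moment': array([-0.00814747,  0.00541326, -0.05404777]), 'gripper_force': 0.0, 'width': 0.08488483224485041}
{'fx': 473.2528501463975, 'fy': 473.2528501463975, 'cx': 254.96245789918075, 'cy': 194.03191231062516, 'dist': array([0.03544586, 0.        , 0.        , 0.        , 0.        ]), 'eye': array([ 0.07559775, -1.12902682,  0.82920796]), 'orientation': array([-0.47677176,  0.85778926, -0.16166908,  0.10367923])}
{'fx': 356.1984328577683, 'fy': 356.1984328577683, 'cx': 253.63709632726338, 'cy': 201.6817934184923, 'dist': array([-0.08162684,  0.        ,  0.        ,  0.        ,  0.        ]), 'eye': array([0.40451316, 0.00284249, 1.16777149]), 'orientation': array([-0.04405222,  0.71368827, -0.69804968,  0.03788263])}
```

View pics/top0.png

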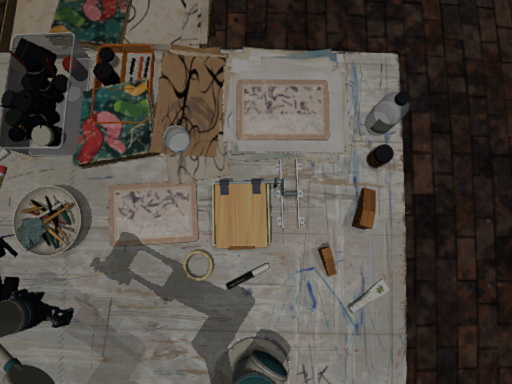

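View pics/side0.png

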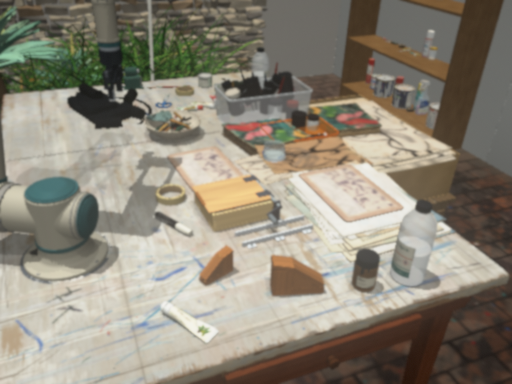

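Candidates in the top view: for the wedge, the larger block (366,209) and the smaller one (327,260). For the mat, the left one (153,212) and the far one (283,109), which lies on papers. The bin is at (242,214) and its guide at (290,195). The jars are at (385,113) and (380,155). I choose the larger wedge and the left mat, and check both in a close crop.

```bash
cat > h.py <<'E'
import numpy as np, cv2
from rig import manip, eyes
from scipy.spatial.transform import Rotation as R
def cam(n):
    c=eyes.camera_info(n); K=np.array([[c['fx'],0,c['cx']],[0,c['fy'],c['cy']],[0,0,1]])
    return K,c['dist'],c['eye'],R.from_quat(c['orientation'],scalar_first=True).as_matrix()
def ray(n,px):
    K,d,e,M=cam(n); u=cv2.undistortPoints(np.array(px,float).reshape(-1,1,2),K,d).reshape(-1,2)
    return e,np.c_[u,np.ones(len(u))]@M.T
def plane(n,px,z):
    e,r=ray(n,px); return e+r*((np.asarray(z)-e[2])/r[:,2])[:,None]
def proj(n,P):
    K,d,e,M=cam(n); p=(np.asarray(P,float).reshape(-1,3)-e)@M
    return cv2.projectPoints(p,np.zeros(3),np.zeros(3),K,d)[0].reshape(-1,2)
def crop(n,x0,y0,w,h,s,f):
    im=eyes.get_image(n)[:,:,::-1]
    c=cv2.resize(im[y0:y0+h,x0:x0+w],None,fx=s,fy=s,interpolation=cv2.INTER_CUBIC); cv2.imwrite(f,c); return im
E
python3 - <<'E'
from h import *
a=eyes.get_image("top")[:,:,::-1]; b=eyes.get_image("side")[:,:,::-1]
cv2.imwrite("top.npy.png",a)
A=cv2.resize(a[150:290,205:405],None,fx=4,fy=4,interpolation=cv2.INTER_CUBIC)
cv2.imwrite("pics/tc.png",A)
B=cv2.resize(b[150:310,180:380],None,fx=3.75,fy=3.75,interpolation=cv2.INTER_CUBIC)
cv2.imwrite("pics/sc.png",B)
E
```

```text
(no output)
```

View pics/tc.png

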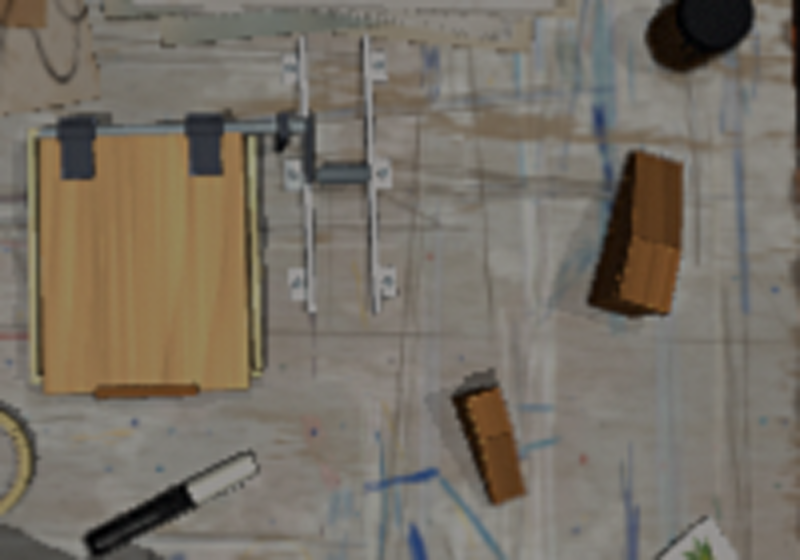

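View pics/sc.png

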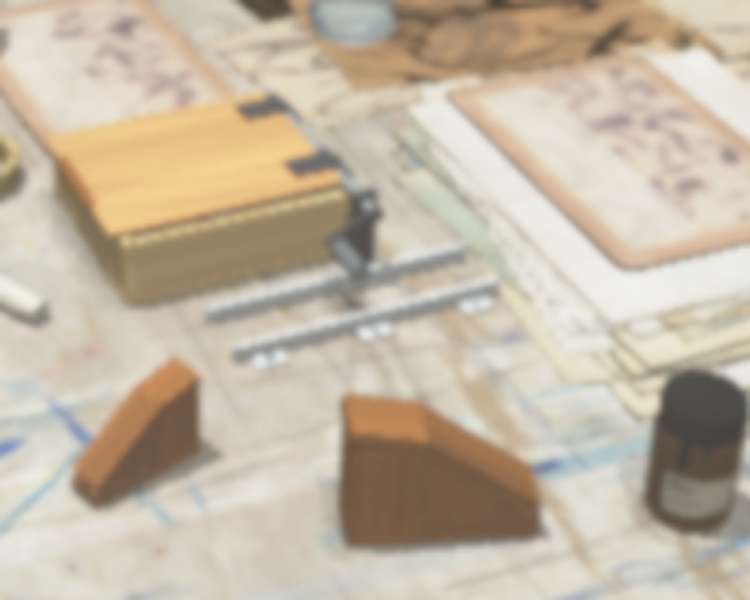

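The crops confirm the larger wedge: nose top edge at top-crop (633,150)-(683,160), rear crest edge at (622,303)-(668,315). Guide strips run from (311,312) and (375,312) to (302,38) and (366,38), with the roller at (342,173). The smaller look-alike is at (490,445).

```bash
python3 - <<'E'
from h import *
np.set_printoptions(precision=4,suppress=True)
t=lambda p:np.array(p)/4+[205,150]-0.375
s=lambda p:np.array(p)/3.75+[180,150]-0.37
print("guide",plane("top",t([(311,312),(375,312),(302,38),(366,38)]),.015))
print("guide side",plane("side",s([(208,316),(236,354),(464,250),(496,288)]),.015))
P=plane("top",t([(622,303),(668,315),(640,238),(680,247),(633,150),(683,160)]),[.099,.099,.089,.089,.03,.03]);print("wedge",P)
print("wedge side",plane("side",s([(344,396),(344,435),(345,545),(408,401),(430,441),(540,498),(542,537)]),[.099,.099,0,.089,.089,.03,0]))
print("roller",plane("top",t([(317,173),(368,173)]),.05))
print("bin rim near L/R",plane("top",t([(35,383),(260,376),(33,130)]),.06), "hinge axis",plane("top",t([(60,127),(300,127)]),.064))
m=[(108,186),(195,183),(199,240),(113,246)]
print("mat",plane("top",m,.004))
print("jars",plane("top",[(384,154),(401,99)],.097))
E
```

```text
guide [[ 0.4563 -0.0803  0.015 ]
 [ 0.4574 -0.1321  0.015 ]
 [ 0.6822 -0.07    0.015 ]
 [ 0.6834 -0.1229  0.015 ]]
guide side [[ 0.4552 -0.0936  0.015 ]
 [ 0.4585 -0.1455  0.015 ]
 [ 0.6822 -0.081   0.015 ]
 [ 0.6816 -0.1375  0.015 ]]
wedge [[ 0.464  -0.3089  0.099 ]
 [ 0.4556 -0.344   0.099 ]
 [ 0.5145 -0.3263  0.089 ]
 [ 0.5082 -0.3573  0.089 ]
 [ 0.5922 -0.3396  0.03  ]
 [ 0.585  -0.3807  0.03  ]]
wedge side [[ 0.469  -0.3128  0.099 ]
 [ 0.4533 -0.3483  0.099 ]
 [ 0.4601 -0.3447  0.    ]
 [ 0.5117 -0.321   0.089 ]
 [ 0.5076 -0.3622  0.089 ]
 [ 0.585  -0.3783  0.03  ]
 [ 0.5866 -0.3841  0.    ]]
roller [[ 0.5647 -0.0811  0.05  ]
 [ 0.5656 -0.1215  0.05  ]]
bin rim near L/R [[ 0.3945  0.1356  0.06  ]
 [ 0.404  -0.0384  0.06  ]
 [ 0.5928  0.1441  0.06  ]] hinge axis [[ 0.5949  0.1224  0.064 ]
 [ 0.5989 -0.0662  0.064 ]]
mat [[0.5824 0.5057 0.004 ]
 [0.5982 0.2107 0.004 ]
 [0.4103 0.1899 0.004 ]
 [0.3827 0.4751 0.004 ]]
jars [[ 0.687  -0.3878  0.097 ]
 [ 0.8693 -0.4494  0.097 ]]
```

```bash
cat >> h.py <<'E'
def Rt(yang,tilt=0):
    "tool down, closing axis y at yang deg; tilt: lean tool tip forward (about tool y)"
    a=np.radians(yang); y=np.array([np.cos(a),np.sin(a),0]); z=np.array([0,0,-1.]); x=np.cross(y,z)
    return R.from_matrix(np.c_[x,y,z])*R.from_euler('y',tilt,degrees=True)
def go(p,yang,tilt=0):
    s=manip.get_state(); q=R.from_quat(s['ee_rot'],scalar_first=True)
    d=q.inv().apply(np.array(p)-s['position']); r=(q.inv()*Rt(yang,tilt)).as_rotvec(degrees=True)
    print("t",round(s['clock'],2),"shift mm",np.round(d*1000,1),"turn",np.round(r,2),"F",np.round(s['contact_force'],1),"pos",np.round(s['position'],4))
E
python3 - <<'E'
from h import *
go([.4838,-.3335,.17],75.5)
E
```

```text
t 0.2 shift mm [-577.9 -681.4   61.5] turn [-0.07 -0.01 -9.61] F [-0.1  0.5  0.9] pos [0.2347 0.5245 0.2308]
```

servo_tool --series "-0.160 -0.190 0 0 0 -5 0.2;-0.160 -0.190 0 0 0 -5 0.2;-0.160 -0.190 0 0 0 -5 0.2;-0.160 -0.190 0 0 0 -5 0.2;-0.160 -0.190 0 0 0 -5 0.2"

```text
clock: 0.7
position: [0.3033, 0.2841, 0.2312]
ee_rot: [0.0, 0.166, 0.986, -0.0]
contact_force: [1.1, 0.3, -0.4]
width: 0.0683
gripper_force: 0.0
```

```bash
python3 - <<'E'
from h import *
go([.4838,-.3335,.17],75.5)
E
```

```text
t 0.7 shift mm [-372.2 -524.8   61.4] turn [-0.    0.03 -4.56] F [ 1.1  0.3 -0.4] pos [0.3033 0.2841 0.2312]
```

servo_tool --series "-0.144 -0.203 0 0 0 -4.56 0.2;-0.144 -0.203 0 0 0 -4.56 0.2;-0.144 -0.203 0 0 0 -4.56 0.2;-0.144 -0.203 0 0 0 -4.56 0.2;-0.144 -0.203 0 0 0 -4.56 0.2"

```text
clock: 1.2
position: [0.373, 0.0452, 0.2315]
ee_rot: [0.001, 0.127, 0.992, 0.0]
contact_force: [1.4, 0.4, -1.3]
width: 0.0683
gripper_force: 0.0
```

servo_tool --series "-0.120 -0.218 0.02 0 0 0 0.2;-0.120 -0.218 0.02 0 0 0 0.2;-0.120 -0.218 0.02 0 0 0 0.2;-0.120 -0.218 0.02 0 0 0 0.2;-0.120 -0.218 0.02 0 0 0 0.2"

```text
clock: 1.7
position: [0.4343, -0.1962, 0.2111]
ee_rot: [0.0, 0.127, 0.992, 0.0]
contact_force: [0.7, -0.0, -0.2]
width: 0.068
gripper_force: 0.0
```

```bash
python3 - <<'E'
from h import *
go([.4838,-.3335,.14],75.5)
E
```

```text
t 1.7 shift mm [ -82.5 -120.4   71.1] turn [ 0.02  0.02 -0.1 ] F [ 0.7 -0.  -0.2] pos [ 0.4343 -0.1962  0.2111]
```

servo_tool --series "-0.0825 -0.1205 0.06 0 0 0 0.2;-0.0825 -0.1205 0.071 0 0 0 0.2;-0.0825 -0.1205 0.071 0 0 0 0.2;-0.0825 -0.1205 0.071 0 0 0 0.2;-0.0825 -0.1205 0.071 0 0 0 0.2"

```text
clock: 2.2
position: [0.4835, -0.3324, 0.1383]
ee_rot: [-0.001, 0.128, 0.992, 0.001]
contact_force: [-0.2, -0.0, 0.3]
width: 0.0679
gripper_force: 0.0
```

```bash
python3 - <<'E'
from h import *
go([.4838,-.3335,.045],75.5)
a=eyes.get_image("top")[:,:,::-1]; b=eyes.get_image("side")[:,:,::-1]
A=cv2.resize(a[150:270,310:410],None,fx=4,fy=5,interpolation=cv2.INTER_CUBIC)
B=cv2.resize(b[200:320,230:330],None,fx=4,fy=5,interpolation=cv2.INTER_CUBIC)
cv2.imwrite("pics/c3.png",np.hstack([A,B]))
E
```

```text
t 2.2 shift mm [-0.9 -1.2 93.3] turn [ 0.09 -0.17 -0.17] F [-0.2 -0.   0.3] pos [ 0.4835 -0.3324  0.1383]
```

View pics/c3.png

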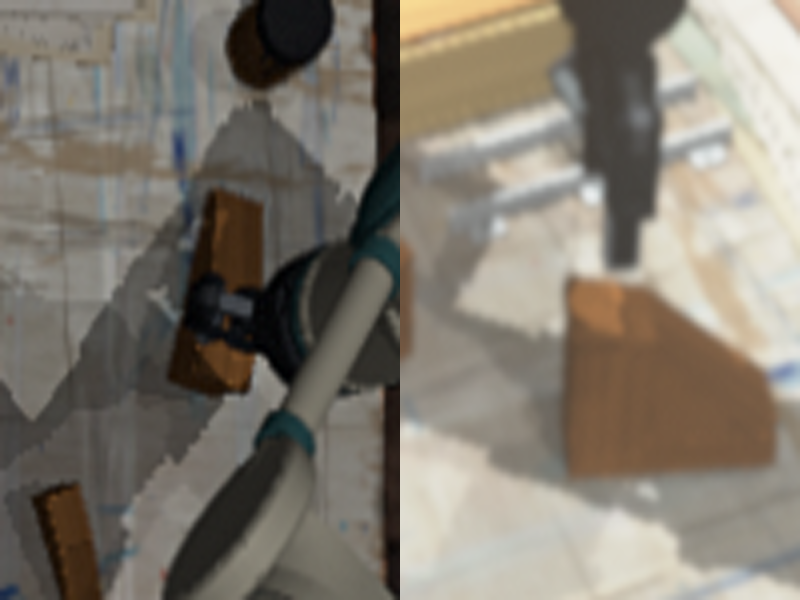

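The top half shows the fingers (about (225,305)) straddling the crest of the larger wedge. The side half shows them above its rear part at (620,265). The alignment is good, so I descend and grip.

servo_tool --series "-0.001 -0.001 0.045 0 0 0 0.2;-0.001 -0.001 0.093 0 0 0 0.2;-0.001 -0.001 0.093 0 0 0 0.2;-0.001 -0.001 0.093 0 0 0 0.7;-0.001 -0.001 0.093 0 0 0 0.7" --squeeze 40

```text
clock: 2.8
position: [0.4863, -0.3332, 0.0504]
ee_rot: [0.002, 0.126, 0.992, -0.001]
contact_force: [-0.0, -0.8, 0.7]
width: 0.0402
gripper_force: 6.8
```

servo_tool --series "0 0 0 0 0 0 0.7;0 0 0 0 0 0 0.7"

```text
clock: 3.0
position: [0.4863, -0.3334, 0.0504]
ee_rot: [0.002, 0.127, 0.992, -0.001]
contact_force: [0.7, 2.9, 8.1]
width: 0.0398
gripper_force: 40.6
```

```bash
python3 - <<'E'
from h import *
go([.4838,-.3335,.045],75.5)
E
```

```text
t 3.0 shift mm [ 2.4 -0.7  5.4] turn [-0.1   0.29 -0.04] F [0.7 2.9 8.1] pos [ 0.4863 -0.3334  0.0504]
```

servo_tool --series "0 0 -0.05 0 0 0 0.7;0 0 -0.1 0 0 0 0.7;0 0 -0.11 0 0 0 0.7;0 0 -0.11 0 0 0 0.7"

```text
clock: 3.4
position: [0.486, -0.3338, 0.1609]
ee_rot: [0.003, 0.127, 0.992, -0.002]
contact_force: [0.4, -0.8, -2.1]
width: 0.0398
gripper_force: 41.3
```

```bash
python3 - <<'E'
from h import *
im=cv2.imread("top.npy.png").astype(float); g=im.mean(2)
for x0,x1 in((311,302),(375,366)):
    P=[]
    for r in list(range(162,186))+list(range(199,226)):
        c=205+(x1+(x0-x1)*((r-150)*4-38)/274)/4-.4
        lo=int(c)-3; w=g[r,lo:lo+8]; w=np.clip(w-np.median(g[r,lo-6:lo+14])-8,0,None)
        if w.sum()>15: P.append([(w*np.arange(lo,lo+8)).sum()/w.sum(),r])
    Q=plane("top",P,.015); 
    f=np.polyfit(Q[:,0],Q[:,1],1)
    for _ in range(4):
        e=abs(np.polyval(f,Q[:,0])-Q[:,1]); k=e<=max(.0012,np.median(e)*1.5); f=np.polyfit(Q[k,0],Q[k,1],1)
    print(len(Q),k.sum(),f[0],np.polyval(f,[.456,.565]),Q[:,0].min(),Q[:,0].max())
go([.311,-.1124,.155],92.5)
E
```

```text
46 28 0.050773637565099713 [-0.08119798 -0.07566366] 0.4647402368607929 0.6725128462697005
45 31 0.04516018802083141 [-0.13372746 -0.128805  ] 0.465888768492125 0.6737126565925642
t 3.4 shift mm [225.  170.4   3.8] turn [ -0.24   0.34 -17.04] F [ 0.4 -0.8 -2.1] pos [ 0.486  -0.3338  0.1609]
```

servo_tool --series "0.180 0.136 0.003 -0.24 0.3 -17.1 0.7;0.180 0.136 0.003 -0.24 0.3 -17.1 0.7;0.180 0.136 0.003 -0.24 0.3 -17.1 0.7;0.180 0.136 0.003 -0.24 0.3 -17.1 0.7;0.180 0.136 0.003 -0.24 0.3 -17.1 0.7"

```text
clock: 3.9
position: [0.3391, -0.151, 0.1519]
ee_rot: [-0.006, -0.023, 1.0, 0.005]
contact_force: [0.8, 0.1, -2.6]
width: 0.04
gripper_force: 41.2
```

```bash
python3 - <<'E'
from h import *
go([.311,-.1137,.155],92.6)
E
```

```text
t 3.9 shift mm [26.5 38.6 -2.4] turn [ 0.61 -0.64 -0.02] F [ 0.8  0.1 -2.6] pos [ 0.3391 -0.151   0.1519]
```

servo_tool --series "0.026 0.0385 0 0.3 -0.3 0 0.7;0.026 0.0385 0.02 0.3 -0.3 0 0.7;0.026 0.0385 0.06 0.3 -0.3 0 0.7;0.026 0.0385 0.07 0.3 -0.3 0 0.7;0.026 0.0385 0.07 0.3 -0.3 0 0.7"

```text
clock: 4.4
position: [0.3136, -0.1162, 0.0822]
ee_rot: [-0.003, -0.022, 1.0, 0.002]
contact_force: [-0.4, 0.6, -1.9]
width: 0.0394
gripper_force: 41.3
```

```bash
python3 - <<'E'
from h import *
go([.311,-.1137,.055],92.6)
a=eyes.get_image("top")[:,:,::-1]; b=eyes.get_image("side")[:,:,::-1]
A=cv2.resize(a[150:270,230:330],None,fx=4,fy=5,interpolation=cv2.INTER_CUBIC)
B=cv2.resize(b[160:280,160:260],None,fx=4,fy=5,interpolation=cv2.INTER_CUBIC)
cv2.imwrite("pics/c4.png",np.hstack([A,B]))
E
```

```text
t 4.4 shift mm [ 2.3  2.5 27.2] turn [ 0.23 -0.32 -0.04] F [-0.4  0.6 -1.9] pos [ 0.3136 -0.1162  0.0822]
```

View pics/c4.png

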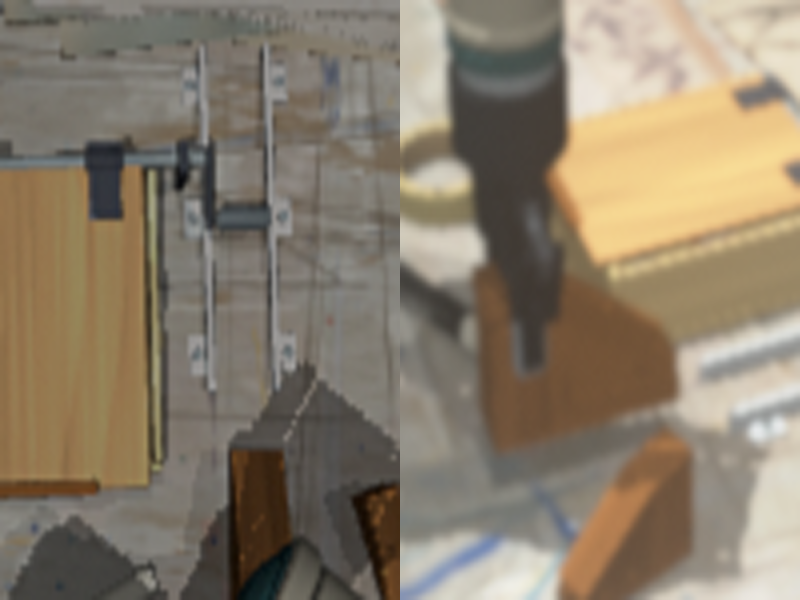

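The wedge hangs in the fingers just before the guide mouth, with its nose top edge at top-half (230..283,450). The guide's inner ends are at (211,390) and (277,390). I check its offset and pitch numerically.

```bash
python3 - <<'E'
from h import *
h=.03
print(plane("top",[(287.2,239.8),(300.5,239.8)],.03+h))
n=np.array([.046,-1,0])
for y0 in(-.136,):
  e,r=ray("side",[(182.3,249.7),(228.5,239.7),(180.2,214)])
  p0=np.array([.311,y0,0]); t=((p0-e)@n)/(r@n); print(e+r*t[:,None])
# fresh guide ends & edges from column profile
a=eyes.get_image("top").astype(float).mean(2)
for r in (170,180,205,215,222): print(r,a[r,278:304].astype(int))
E
```

```text
[[ 0.41690662 -0.09256902  0.06      ]
 [ 0.41775339 -0.13379099  0.06      ]]
[[ 0.28944002 -0.13699176  0.0353309 ]
 [ 0.42202777 -0.13089272  0.02934695]
 [ 0.29055325 -0.13694055  0.14992656]]
170 [132 105 145 145 106 100 102 103 100 108 116 118 118 119 116 115  96  82
 125 147 108 101 106 109 104 102]
180 [ 97  94  93  64  49  70 114 119 113 113 112 112 110 111 115 117 118 106
  67 145  91 123 126 125 125 124]
205 [121 120 107 124 147  83 119 124 124 117 121 123 123 123 125 126 126 126
 111  73 145 105 124 127 126 125]
215 [118 119 103  80 142 108 117 116 117 111 116 117 118 118 118 116 119 121
 103  80 145 134 119 119 118 121]
222 [138 145 146 117 144 130 121 118 119 114 119 121 121 119 118 120 117 121
 110  93 123 148 121 147 148 151]
```

```bash
python3 - <<'E'
from h import *
P=plane("top",[(282.25,205),(282.3,215),(282.45,222),(298.35,205),(298.45,215),(298.6,222),(281.4,170),(296.7,170)],.015);print(P)
E
```

```text
[[ 0.52980208 -0.07891043  0.015     ]
 [ 0.49717905 -0.07951617  0.015     ]
 [ 0.47446804 -0.08031752  0.015     ]
 [ 0.53093684 -0.13135984  0.015     ]
 [ 0.49829984 -0.13196324  0.015     ]
 [ 0.47557657 -0.1326541   0.015     ]
 [ 0.64568523 -0.07462943  0.015     ]
 [ 0.64682149 -0.12507562  0.015     ]]
```

servo_tool --series "0 0.0034 0 0 0 -0.5 0.7;0 0.0034 0.028 0 0 -0.5 0.7;0 0.0034 0.028 0 0 -0.5 0.7;0 0.0034 0.028 0 0 -0.5 0.7"

```text
clock: 4.95
position: [0.3163, -0.1145, 0.0569]
ee_rot: [0.0, -0.027, 1.0, 0.0]
contact_force: [0.4, 0.6, -1.7]
width: 0.0395
gripper_force: 41.3
```

servo_tool --series "-0.025 0 0 0 0 0 0.7;-0.045 0 0 0 0 0 0.7;-0.06 0 0 0 0 0 0.7;-0.07 0 0 0 0 0 0.7;-0.07 0 0 0 0 0 0.7"

```text
clock: 5.45
position: [0.3879, -0.1114, 0.0572]
ee_rot: [0.001, -0.027, 1.0, -0.001]
contact_force: [0.5, 0.4, -2.0]
width: 0.0395
gripper_force: 41.3
```

```bash
python3 - <<'E'
from h import *
go([.455,-.1072,.052],92.5)
E
```

```text
t 5.45 shift mm [-67.2   0.5   5.3] turn [-0.07  0.14  0.6 ] F [ 0.5  0.4 -2. ] pos [ 0.3879 -0.1114  0.0572]
```

servo_tool --series "-0.025 0.001 0.002 0 0 0.3 0.7;-0.045 0.001 0.005 0 0 0.3 0.7;-0.060 0.001 0.005 0 0 0.3 0.7;-0.067 0.001 0.005 0 0 0.3 0.7;-0.067 0.001 0.005 0 0 0.3 0.7"

```text
clock: 5.95
position: [0.4534, -0.1065, 0.0517]
ee_rot: [0.0, -0.024, 1.0, -0.0]
contact_force: [0.6, 0.8, -1.9]
width: 0.0397
gripper_force: 41.3
```

servo_tool --series "0 0 0.002 0 0 0 0.7;0 0 0.002 0 0 0 0.7"

```text
clock: 6.15
position: [0.4523, -0.1063, 0.0504]
ee_rot: [0.0, -0.024, 1.0, -0.0]
contact_force: [-0.3, 0.6, 3.9]
width: 0.0397
gripper_force: 39.8
```

servo_tool --series "0 0 0 0 0 0 0.2;0 0 0 0 0 0 0.2;0 0 0 0 0 0 0.2;0.03 0 0 0 0 0 0.2;0.07 0 0 0 0 0 0.2"

```text
clock: 6.65
position: [0.3843, -0.1105, 0.0497]
ee_rot: [0.001, -0.025, 1.0, -0.001]
contact_force: [-0.7, -0.8, -0.3]
width: 0.068
gripper_force: 0.0
```

servo_tool --series "0.005 0 0 0 0 0 0.6;0.005 0 0 0 0 0 1;0.005 0 0 0 0 0 1;0.005 0 0 0 0 0 1;0.005 0 0 0 0 0 1"

```text
clock: 7.15
position: [0.3795, -0.1103, 0.0497]
ee_rot: [0.001, -0.024, 1.0, -0.0]
contact_force: [0.2, -0.2, -0.5]
width: -0.0002
gripper_force: 0.0
```

```bash
python3 - <<'E'
from h import *
go([.41,-.109,.042],92.4)
a=eyes.get_image("top")[:,:,::-1]; b=eyes.get_image("side")[:,:,::-1]
A=cv2.resize(a[150:270,230:330],None,fx=4,fy=5,interpolation=cv2.INTER_CUBIC)
B=cv2.resize(b[160:280,190:290],None,fx=4,fy=5,interpolation=cv2.INTER_CUBIC)
cv2.imwrite("pics/c5.png",np.hstack([A,B]))
E
```

```text
t 7.15 shift mm [-30.6  -0.1   7.8] turn [-0.04  0.09  0.38] F [ 0.2 -0.2 -0.5] pos [ 0.3795 -0.1103  0.0497]
```

View pics/c5.png

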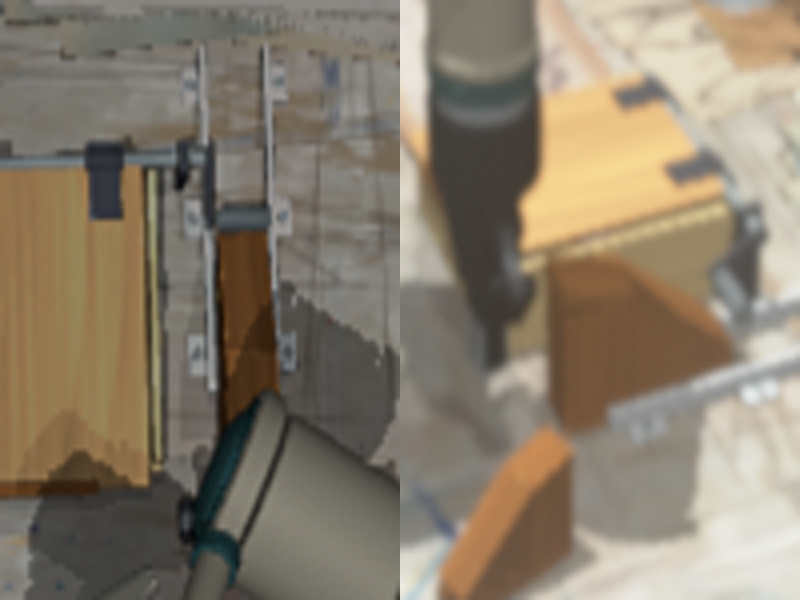

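The wedge sits in the guide with its nose just reaching the roller (top-half (243,225)). The closed fingers stand behind its rear face (side-half (552,340)). I tilt the tool slightly for clearance and start pushing.

servo_tool --series "-0.01 0 -0.001 0 -6 0.2 1;-0.025 0 -0.001 0 -12 0.3 1;-0.025 0 -0.001 0 -12 0.3 1"

```text
clock: 7.55
position: [0.4015, -0.1081, 0.0501]
ee_rot: [0.104, -0.02, 0.994, 0.003]
contact_force: [-0.3, 0.2, 0.6]
width: 0.0004
gripper_force: 0.0
```

```bash
python3 - <<'E'
from h import *
go([.425,-.1085,.050],92.4,-12)
E
```

```text
t 7.55 shift mm [-22.9  -1.3   5. ] turn [ 0.09 -0.03 -0.09] F [-0.3  0.2  0.6] pos [ 0.4015 -0.1081  0.0501]
```

servo_tool --series "-0.010 -0.001 0.002 0 0 0 1;-0.015 -0.001 0.0032 0 0 0 1;-0.020 -0.001 0.0043 0 0 0 1;-0.025 -0.001 0.0053 0 0 0 1"

```text
clock: 7.95
position: [0.4294, -0.1085, 0.0505]
ee_rot: [0.104, -0.022, 0.994, 0.003]
contact_force: [-2.3, -0.3, 1.6]
width: 0.0001
gripper_force: 1.2
```

servo_tool --series "-0.005 0 0.001 0 0 0 1;-0.010 0 0.002 0 0 0 1;-0.015 0 0.0032 0 0 0 1;-0.020 0 0.0043 0 0 0 1"

```text
clock: 8.35
position: [0.4442, -0.1064, 0.0492]
ee_rot: [0.1, -0.023, 0.995, 0.004]
contact_force: [-15.8, -3.4, 10.8]
width: -0.0
gripper_force: 7.6
```

servo_tool --series "0 0 -0.001 0 0 0 1;0 0 -0.0015 0 0 0 1"

```text
clock: 8.55
position: [0.4471, -0.107, 0.0512]
ee_rot: [0.103, -0.022, 0.994, 0.003]
contact_force: [-4.5, -0.5, -1.1]
width: -0.0
gripper_force: 2.2
```

```bash
python3 - <<'E'
from h import *
go([.455,-.107,.050],92.4,-12)
a=eyes.get_image("top")[:,:,::-1]; b=eyes.get_image("side")[:,:,::-1]
A=cv2.resize(a[150:270,230:330],None,fx=4,fy=5,interpolation=cv2.INTER_CUBIC)
B=cv2.resize(b[160:280,190:290],None,fx=4,fy=5,interpolation=cv2.INTER_CUBIC)
cv2.imwrite("pics/c6.png",np.hstack([A,B]))
E
```

```text
t 8.55 shift mm [-7.5 -0.3  2.8] turn [ 0.13 -0.2   0.08] F [-4.5 -0.5 -1.1] pos [ 0.4471 -0.107   0.0512]
```

View pics/c6.png

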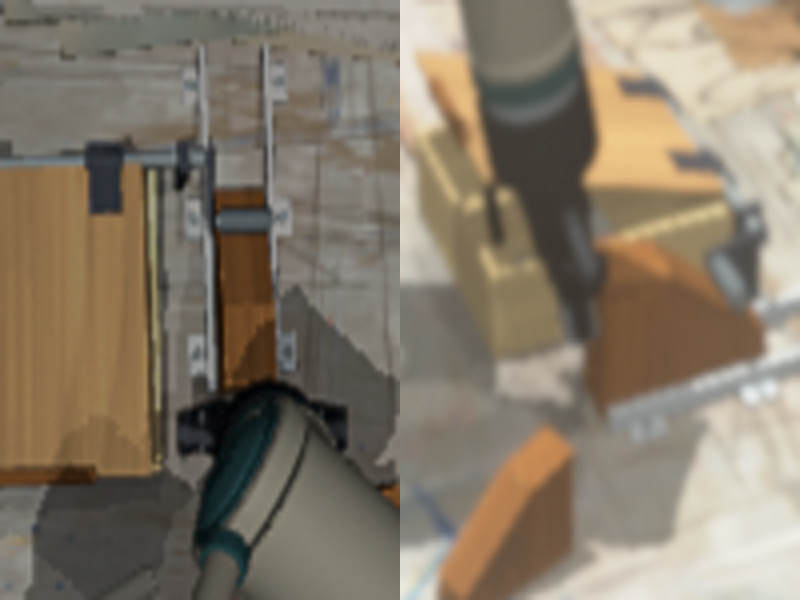

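The flap is lifting: the roller at top-half (243,220) rides on the ramp, and the side view shows the lid raised. I keep pushing.

servo_tool --series "-0.006 0 0.001 0 0 0 1;-0.012 0 0.002 0 0 0 1;-0.018 0 0.0032 0 0 0 1;-0.024 0 0.0044 0 0 0 1;-0.030 0 0.0056 0 0 0 1"

```text
clock: 9.15
position: [0.4801, -0.1065, 0.0528]
ee_rot: [0.105, -0.021, 0.994, 0.002]
contact_force: [-3.7, 0.2, -1.1]
width: 0.0001
gripper_force: 1.6
```

servo_tool --series "-0.005 0 0.0008 0 0 0 1;-0.010 0 0.0018 0 0 0 1;-0.015 0 0.0028 0 0 0 1;-0.020 0 0.0038 0 0 0 1;-0.020 0 0.0038 0 0 0 1"

```text
clock: 9.65
position: [0.5013, -0.106, 0.0538]
ee_rot: [0.106, -0.021, 0.994, 0.002]
contact_force: [-1.5, 0.4, -0.1]
width: -0.0001
gripper_force: 0.3
```

```bash
python3 - <<'E'
from h import *
go([.52,-.1045,.050],92.4,-12)
E
```

```text
t 9.65 shift mm [-17.5   0.7   7.7] turn [-0.02  0.17  0.05] F [-1.5  0.4 -0.1] pos [ 0.5013 -0.106   0.0538]
```

servo_tool --series "-0.005 0 0.002 0 0 0 1;-0.010 0 0.003 0 0 0 1;-0.015 0 0.004 0 0 0 1;-0.020 0 0.005 0 0 0 1;-0.020 0 0.005 0 0 0 1"

```text
clock: 10.15
position: [0.5217, -0.1051, 0.0529]
ee_rot: [0.106, -0.021, 0.994, 0.002]
contact_force: [-1.3, 0.3, 0.4]
width: 0.0002
gripper_force: 0.3
```

servo_tool --series "-0.002 0 0.0004 0 0 0 1;-0.004 0 0.0008 0 0 0 1;-0.006 0 0.0012 0 0 0 1"

```text
clock: 10.45
position: [0.5258, -0.1045, 0.0528]
ee_rot: [0.104, -0.021, 0.994, 0.002]
contact_force: [-6.2, -1.1, 2.7]
width: -0.0003
gripper_force: 2.7
```

servo_tool --series "-0.001 0 0.0002 0 0 0 1;-0.002 0 0.0004 0 0 0 1;-0.002 0 0.0004 0 0 0 1"

```text
clock: 10.75
position: [0.5282, -0.1044, 0.0528]
ee_rot: [0.105, -0.021, 0.994, 0.002]
contact_force: [-4.3, -0.4, 2.4]
width: -0.0002
gripper_force: 2.4
```

Force is still at crest-sliding level, so I go on in small steps.

servo_tool --series "-0.001 0 0.0002 0 0 0 1;-0.002 0 0.0004 0 0 0 1;-0.003 0 0.0006 0 0 0 1;-0.003 0 0.0006 0 0 0 1"

```text
clock: 11.15
position: [0.5313, -0.1043, 0.0528]
ee_rot: [0.105, -0.021, 0.994, 0.002]
contact_force: [-5.1, -0.5, 2.4]
width: 0.0
gripper_force: 2.3
```

servo_tool --series "-0.001 0 0.0002 0 0 0 1;-0.002 0 0.0004 0 0 0 1;-0.002 0 0.0004 0 0 0 1"

```text
clock: 11.45
position: [0.5335, -0.1042, 0.0528]
ee_rot: [0.105, -0.021, 0.994, 0.002]
contact_force: [-3.7, -0.3, 3.2]
width: 0.0001
gripper_force: 2.3
```

servo_tool --series "-0.001 0 0.0002 0 0 0 1;-0.002 0 0.0004 0 0 0 1;-0.002 0 0.0004 0 0 0 1"

```text
clock: 11.75
position: [0.5356, -0.1041, 0.0528]
ee_rot: [0.105, -0.021, 0.994, 0.002]
contact_force: [-4.1, -0.3, 3.1]
width: 0.0002
gripper_force: 2.2
```

servo_tool --series "-0.001 0 0.0002 0 0 0 1;-0.002 0 0.0004 0 0 0 1;-0.002 0 0.0004 0 0 0 1"

```text
clock: 12.05
position: [0.5377, -0.1041, 0.0528]
ee_rot: [0.105, -0.021, 0.994, 0.002]
contact_force: [-4.4, -0.3, 2.6]
width: 0.0001
gripper_force: 2.2
```

servo_tool --series "-0.001 0 0.0002 0 0 0 1;-0.002 0 0.0004 0 0 0 1;-0.002 0 0.0004 0 0 0 1"

```text
clock: 12.35
position: [0.5397, -0.104, 0.0528]
ee_rot: [0.105, -0.021, 0.994, 0.002]
contact_force: [-4.5, -0.7, 1.8]
width: 0.0001
gripper_force: 2.1
```

servo_tool --series "-0.001 0 0.0002 0 0 0 1;-0.002 0 0.0004 0 0 0 1;-0.002 0 0.0004 0 0 0 1"

```text
clock: 12.65
position: [0.5409, -0.1038, 0.0528]
ee_rot: [0.104, -0.022, 0.994, 0.002]
contact_force: [-5.7, -1.2, 3.7]
width: -0.0001
gripper_force: 3.4
```

servo_tool --series "-0.001 0 0.0002 0 0 0 1;-0.0015 0 0.0003 0 0 0 1;-0.0015 0 0.0003 0 0 0 1"

```text
clock: 12.95
position: [0.5413, -0.1037, 0.0528]
ee_rot: [0.103, -0.022, 0.994, 0.003]
contact_force: [-10.9, -2.9, 7.1]
width: -0.0003
gripper_force: 5.1
```

servo_tool --series "-0.001 0 0.0002 0 0 0 1;-0.001 0 0.0002 0 0 0 1"

```text
clock: 13.15
position: [0.5417, -0.1037, 0.0527]
ee_rot: [0.103, -0.022, 0.994, 0.003]
contact_force: [-11.8, -3.2, 8.6]
width: -0.0002
gripper_force: 5.9
```

servo_tool --series "-0.001 0 -0.0004 0 0 0 1;-0.0015 0 -0.0006 0 0 0 1;-0.0015 0 -0.0006 0 0 0 1"

```text
clock: 13.45
position: [0.5423, -0.1036, 0.0528]
ee_rot: [0.102, -0.022, 0.995, 0.003]
contact_force: [-11.2, -4.4, 4.8]
width: 0.0002
gripper_force: 5.7
```

servo_tool --series "-0.001 0 -0.0004 0 0 0 1;-0.001 0 -0.0004 0 0 0 1"

```text
clock: 13.65
position: [0.5428, -0.1034, 0.0529]
ee_rot: [0.101, -0.022, 0.995, 0.003]
contact_force: [-10.7, -3.2, 1.5]
width: 0.0002
gripper_force: 5.4
```

servo_tool --series "-0.001 0 0.0002 0 0 0 1;-0.002 0 0.0004 0 0 0 1;-0.002 0 0.0004 0 0 0 1"

```text
clock: 13.95
position: [0.5432, -0.1033, 0.0528]
ee_rot: [0.1, -0.022, 0.995, 0.003]
contact_force: [-15.1, -6.0, 7.1]
width: -0.0001
gripper_force: 7.8
```

servo_tool --series "-0.001 0 0.0002 0 0 0 1;-0.001 0 0.0002 0 0 0 1"

```text
clock: 14.15
position: [0.5434, -0.1033, 0.0528]
ee_rot: [0.099, -0.023, 0.995, 0.003]
contact_force: [-17.2, -6.2, 8.6]
width: 0.0
gripper_force: 9.0
```

servo_tool --series "-0.0007 -0.0005 0.0001 0 0 0 1;-0.001 -0.0005 0.0001 0 0 0 1;-0.001 -0.0005 0.0001 0 0 0 1"

```text
clock: 14.45
position: [0.5435, -0.1033, 0.0528]
ee_rot: [0.098, -0.023, 0.995, 0.003]
contact_force: [-19.4, -4.9, 11.3]
width: 0.0001
gripper_force: 10.0
```

servo_tool --series "0.002 0 -0.0004 0 0 0 1;0.008 0 -0.0016 0 0 0 1;0.03 0 -0.005 0 0 0 1;0.06 0 -0.01 0 0 0 1"

```text
clock: 14.85
position: [0.4933, -0.108, 0.053]
ee_rot: [0.108, -0.021, 0.994, 0.001]
contact_force: [0.5, -0.2, 0.8]
width: -0.0001
gripper_force: 0.0
```

```bash
python3 - <<'E'
from h import *
go([.46,-.15,.35],92.4)
a=eyes.get_image("top")[:,:,::-1]; b=eyes.get_image("side")[:,:,::-1]
A=cv2.resize(a[130:270,200:330],None,fx=3,fy=4,interpolation=cv2.INTER_CUBIC)
B=cv2.resize(b[120:260,170:300],None,fx=3,fy=4,interpolation=cv2.INTER_CUBIC)
cv2.imwrite("pics/c7.png",np.hstack([A,B]))
E
```

```text
t 14.85 shift mm [ -29.7  -41.4 -297.5] turn [-0.14 12.44  0.05] F [ 0.5 -0.2  0.8] pos [ 0.4933 -0.108   0.053 ]
```

View pics/c7.png

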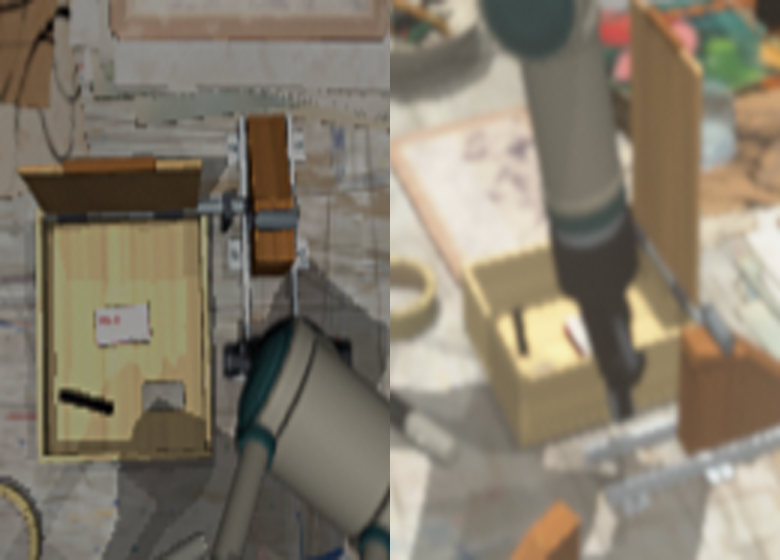

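The wedge stays by itself, with the roller (top-half (273,215)) on its crest and the flap standing upright. Inside the bin are the leads box (122,325), the black stick (85,402) and the grey eraser (163,393) in the arm's shadow. I move the arm away and measure.

servo_tool --series "0.02 -0.02 -0.05 0 0 0 1;0.02 -0.06 -0.09 0 6 0 1;0.02 -0.1 -0.13 0 12 0 0.6;0.02 -0.13 -0.17 0 12 0 0.6;0.02 -0.15 -0.19 0 12 0 0.6"

```text
clock: 15.45
position: [0.4401, -0.2614, 0.2362]
ee_rot: [0.003, -0.022, 1.0, -0.001]
contact_force: [0.7, -1.1, -0.5]
width: 0.0342
gripper_force: 0.0
```

```bash
python3 - <<'E'
from h import *
go([.46,-.25,.28],92.4)
im=eyes.get_image("top")[:,:,::-1]; b=eyes.get_image("side")[:,:,::-1]
cv2.imwrite("top2.png",im); cv2.imwrite("side2.png",b)
A=cv2.resize(im[170:260,200:275],None,fx=6,fy=6,interpolation=cv2.INTER_CUBIC)
B=cv2.resize(b[170:245,180:260],None,fx=4,fy=7.2,interpolation=cv2.INTER_CUBIC)
cv2.imwrite("pics/c8.png",np.hstack([A,B]))
E
```

```text
t 15.45 shift mm [-20.7  10.4 -43.7] turn [-0.17  0.37  0.11] F [ 0.7 -1.1 -0.5] pos [ 0.4401 -0.2614  0.2362]
```

View pics/c8.png

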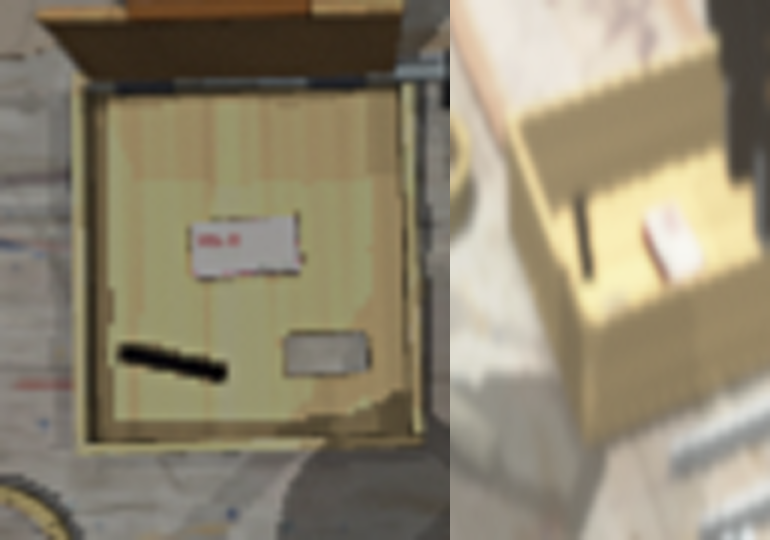

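The eraser is plain in the top view, with corners at (287,330), (368,333), (370,372) and (284,376). The stick is at (172,362) and the box at (245,247).

```bash
python3 - <<'E'
from h import *
np.set_printoptions(precision=4,suppress=True)
im=cv2.imread("top2.png").astype(int)
t=lambda p:np.array(p)/6+[200,170]-.42
P=plane("top",t([(287,330),(368,333),(370,372),(284,376)]),.021);print(P,P.mean(0))
# colour mask: grey (low saturation)
s=im.max(2)-im.min(2); m=np.zeros(s.shape,np.uint8); m[222:236,244:264]=(s[222:236,244:264]<28)
n,l,st,c=cv2.connectedComponentsWithStats(m); i=1+st[1:,4].argmax(); print(st[i],c[i])
r=cv2.minAreaRect(np.argwhere(l==i)[:,::-1].astype(np.float32)); print(r); bp=cv2.boxPoints(r); Q=plane("top",bp,.021); print(Q,Q.mean(0))
print("rim near outer",plane("top",t([(80,448),(420,443)]),.062))
print("rim right outer",plane("top",t([(420,430),(410,90)]),.062))
C=P.mean(0); go([C[0],C[1],.2],2.5)
E
```

```text
[[ 0.4633  0.0327  0.021 ]
 [ 0.4627 -0.0107  0.021 ]
 [ 0.4418 -0.0122  0.021 ]
 [ 0.4387  0.0337  0.021 ]] [0.4516 0.0109 0.021 ]
[247 225  15   8  94] [254.117  228.4574]
((254.0699920654297, 228.489990234375), (6.646804332733154, 13.859292984008789), 81.8698959350586)
[[ 0.4581  0.0348  0.021 ]
 [ 0.4654 -0.0092  0.021 ]
 [ 0.4444 -0.0127  0.021 ]
 [ 0.4371  0.0312  0.021 ]] [0.4512 0.011  0.021 ]
rim near outer [[ 0.398   0.1369  0.062 ]
 [ 0.4046 -0.0382  0.062 ]]
rim right outer [[ 0.4113 -0.038   0.062 ]
 [ 0.5883 -0.0297  0.062 ]]
t 15.55 shift mm [-20.1 276.6  36.3] turn [ 0.06  1.13 89.76] F [ 0.7 -0.3  0.2] pos [ 0.4419 -0.2659  0.2393]
```

servo_tool --series "-0.005 0.04 0 0 0 8.5 0.53;-0.01 0.08 0 0 0 17 0.53;-0.015 0.12 0 0 0 25.5 0.53;-0.02 0.16 0 0 0 34 0.53;-0.02 0.19 0 0 0 42.5 0.53"

```text
clock: 16.05
position: [0.4505, -0.0658, 0.2332]
ee_rot: [0.002, 0.338, 0.941, 0.001]
contact_force: [0.4, -0.4, -0.0]
width: 0.0398
gripper_force: 0.0
```

servo_tool --series "0 0 0 0 0 8.5 0.53;0 0 0 0 0 17 0.53;0 0 0 0 0 25.5 0.53;0 0 0 0 0 34 0.53;0 0 0 0 0 42.5 0.53"

```text
clock: 16.55
position: [0.4503, -0.0675, 0.2332]
ee_rot: [0.001, 0.656, 0.754, 0.001]
contact_force: [0.2, -0.0, -0.5]
width: 0.0405
gripper_force: 0.0
```

```bash
python3 - <<'E'
from h import *
go([.4515,.011,.1],3)
E
```

```text
t 16.55 shift mm [ 77.5  11.6 133.3] turn [ 0.19 -0.04  4.95] F [ 0.2 -0.  -0.5] pos [ 0.4503 -0.0675  0.2332]
```

servo_tool --series "0.04 0.006 0.02 0 0 5 0.53;0.0775 0.0116 0.07 0 0 5 0.53;0.0775 0.0116 0.12 0 0 5 0.53;0.0775 0.0116 0.133 0 0 5 0.53;0.0775 0.0116 0.133 0 0 5 0.53"

```text
clock: 17.05
position: [0.4471, 0.0117, 0.0972]
ee_rot: [-0.003, 0.686, 0.727, -0.001]
contact_force: [-0.5, -0.7, 0.4]
width: 0.0399
gripper_force: 0.0
```

```bash
python3 - <<'E'
from h import *
go([.4515,.011,.02],3)
E
```

```text
t 17.05 shift mm [-1.2  4.7 77.2] turn [-0.31 -0.14  0.33] F [-0.5 -0.7  0.4] pos [0.4471 0.0117 0.0972]
```

servo_tool --series "0 0.004 0.03 0 0 0 0.53;0 0.004 0.06 0 0 0 0.53;0 0.004 0.075 0 0 0 0.53;0 0.004 0.079 0 0 0 0.53;0 0.004 0.079 0 0 0 0.53"

```text
clock: 17.55
position: [0.4549, 0.0102, 0.0222]
ee_rot: [0.001, 0.687, 0.727, 0.001]
contact_force: [0.4, -0.1, -0.5]
width: 0.0399
gripper_force: 0.0
```

```bash
python3 - <<'E'
from h import *
go([.4515,.011,.012],3)
E
```

```text
t 17.55 shift mm [ 1.  -3.4 10.2] turn [ 0.17 -0.01  0.25] F [ 0.4 -0.1 -0.5] pos [0.4549 0.0102 0.0222]
```

servo_tool --series "0.001 -0.002 0.006 0 0 0 0.53;0.001 -0.002 0.011 0 0 0 0.53;0.001 -0.002 0.011 0 0 0 0.53"

```text
clock: 17.85
position: [0.4531, 0.011, 0.0142]
ee_rot: [0.002, 0.687, 0.727, 0.001]
contact_force: [-4.0, 1.1, 30.5]
width: 0.0404
gripper_force: 11.0
```

servo_tool --series "0 0 0 0 0 0 0.9;0 0 0 0 0 0 0.9;0 0 0 0 0 0 0.9;0 0 0 0 0 0 0.9" --squeeze 25

```text
clock: 18.25
position: [0.4535, 0.011, 0.0128]
ee_rot: [0.002, 0.687, 0.727, 0.002]
contact_force: [-1.4, 0.5, 15.0]
width: 0.0212
gripper_force: 25.0
```

servo_tool --series "0 0 -0.02 0 0 0 0.9;0 0 -0.06 0 0 0 0.9;0 0 -0.1 0 0 0 0.9;0 0 -0.14 0 0 0 0.9;0 0 -0.15 0 0 0 0.9"

```text
clock: 18.75
position: [0.4543, 0.0108, 0.1653]
ee_rot: [0.004, 0.687, 0.727, 0.003]
contact_force: [0.4, -0.0, -1.2]
width: 0.0212
gripper_force: 25.2
```

```bash
python3 - <<'E'
from h import *
go([.49,.345,.12],3)
a=eyes.get_image("top")[:,:,::-1]; b=eyes.get_image("side")[:,:,::-1]
A=cv2.resize(a[150:270,200:330],None,fx=3,fy=4,interpolation=cv2.INTER_CUBIC)
B=cv2.resize(b[80:260,150:330],None,fx=2.2,fy=2.6666,interpolation=cv2.INTER_CUBIC)
cv2.imwrite("pics/c9.png",np.hstack([A,B]))
E
```

```text
t 18.75 shift mm [331.7  54.2  45.4] turn [0.62 0.08 0.27] F [ 0.4 -0.  -1.2] pos [0.4543 0.0108 0.1653]
```

View pics/c9.png

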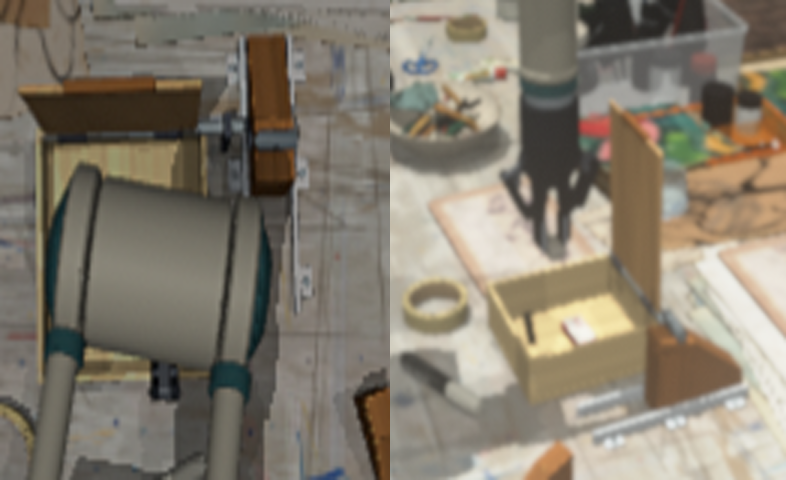

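The eraser is in the fingers (side-half (548,250), opening 21 mm). The box and stick remain in the bin, and the flap and wedge are still in place. Next I carry it to the mat centre.

servo_tool --series "0.18 0.02 0 0 0 0 0.9;0.18 0.02 0 0 0 0 0.9;0.18 0.02 0 0 0 0 0.9;0.18 0.02 0 0 0 0 0.9;0.18 0.02 0 0 0 0 0.9"

```text
clock: 19.35
position: [0.4599, 0.1952, 0.1584]
ee_rot: [-0.001, 0.685, 0.728, -0.0]
contact_force: [0.0, -1.1, 0.3]
width: 0.021
gripper_force: 25.2
```

servo_tool --series "0.15 0.03 0.045 0.2 0 0 0.9;0.15 0.03 0.045 0.2 0 0 0.9;0.15 0.03 0.045 0.2 0 0 0.9;0.15 0.03 0.045 0.2 0 0 0.9;0.15 0.03 0.045 0.2 0 0 0.9"

```text
clock: 19.85
position: [0.4813, 0.3431, 0.113]
ee_rot: [-0.002, 0.686, 0.728, -0.003]
contact_force: [0.5, -0.5, -0.6]
width: 0.0209
gripper_force: 25.2
```

```bash
python3 - <<'E'
from h import *
go([.49,.345,.02],3)
E
```

```text
t 19.85 shift mm [ 1.6  9.4 93. ] turn [-0.4   0.14  0.38] F [ 0.5 -0.5 -0.6] pos [0.4813 0.3431 0.113 ]
```

servo_tool --series "0 0 0.04 -0.2 0 0 0.9;0 0 0.08 -0.2 0 0 0.9;0 0 0.093 -0.2 0 0 0.9;0 0 0.096 -0.2 0 0 0.9;0 0 0.096 -0.2 0 0 0.9"

```text
clock: 20.35
position: [0.4829, 0.3427, 0.0205]
ee_rot: [0.0, 0.687, 0.727, 0.001]
contact_force: [0.0, 0.2, -0.4]
width: 0.021
gripper_force: 25.2
```

servo_tool --series "0 0 0.001 0 0 0 0.9;0 0 0.002 0 0 0 0.9;0 0 0.002 0 0 0 0.9"

```text
clock: 20.65
position: [0.4828, 0.3438, 0.0188]
ee_rot: [0.0, 0.687, 0.727, 0.001]
contact_force: [0.1, 0.1, -1.9]
width: 0.0208
gripper_force: 25.2
```

servo_tool --series "0 0 0.001 0 0 0 0.9;0 0 0.002 0 0 0 0.9;0 0 0.002 0 0 0 0.9"

```text
clock: 20.95
position: [0.4821, 0.3435, 0.0156]
ee_rot: [0.0, 0.687, 0.727, 0.0]
contact_force: [-1.0, 0.5, 0.7]
width: 0.0212
gripper_force: 25.2
```

servo_tool --series "0 0 0.001 0 0 0 0.9;0 0 0.0025 0 0 0 0.9;0 0 0.0025 0 0 0 0.9"

```text
clock: 21.25
position: [0.482, 0.3434, 0.0129]
ee_rot: [0.0, 0.687, 0.727, 0.0]
contact_force: [-0.1, 0.8, 0.7]
width: 0.0209
gripper_force: 25.2
```

servo_tool --series "0 0 0.001 0 0 0 0.9;0 0 0.002 0 0 0 0.9;0 0 0.002 0 0 0 0.9"

```text
clock: 21.55
position: [0.4821, 0.3434, 0.011]
ee_rot: [0.0, 0.687, 0.727, 0.0]
contact_force: [0.9, 0.9, -0.3]
width: 0.0209
gripper_force: 25.2
```

servo_tool --series "0 0 0.001 0 0 0 0.9;0 0 0.0015 0 0 0 0.9;0 0 0.0015 0 0 0 0.9"

```text
clock: 21.85
position: [0.4823, 0.3435, 0.0105]
ee_rot: [0.0, 0.687, 0.727, 0.001]
contact_force: [-1.1, 0.1, 5.7]
width: 0.0209
gripper_force: 25.7
```

Contact with the mat. I release gently and raise the arm.

servo_tool --series "0 0 0 0 0 0 0.6;0 0 0 0 0 0 0.5;0 0 0 0 0 0 0.5;0 0 -0.005 0 0 0 0.5;0 0 -0.03 0 0 0 0.5"

```text
clock: 22.35
position: [0.4802, 0.3423, 0.0376]
ee_rot: [-0.001, 0.687, 0.727, -0.003]
contact_force: [-0.3, -0.3, 0.1]
width: 0.0429
gripper_force: 0.0
```

servo_tool --series "0 0 -0.05 0 0 0 0.5;0 0 -0.1 0 0 0 0.5;0.02 -0.05 -0.14 0 0 0 0.5;0.05 -0.1 -0.16 0 0 0 0.5;0.05 -0.15 -0.16 0 0 0 0.5"

```text
clock: 22.85
position: [0.3544, 0.3845, 0.1991]
ee_rot: [0.0, 0.687, 0.727, 0.004]
contact_force: [-1.0, 1.0, -0.6]
width: 0.0431
gripper_force: 0.0
```

servo_tool --series "0.05 -0.05 0 0 0 0 0.5;0.1 -0.1 0 0 0 0 0.5;0.1 -0.1 0 0 0 0 0.5;0.1 -0.1 0 0 0 0 0.5;0.1 -0.1 0 0 0 0 0.5"

```text
clock: 23.35
position: [0.2472, 0.4764, 0.1962]
ee_rot: [0.0, 0.686, 0.728, 0.0]
contact_force: [1.0, 0.4, -0.6]
width: 0.0425
gripper_force: 0.0
```

```bash
python3 - <<'E'
from h import *
s=manip.get_state(); print(s['clock'],s['position'],s['contact_force'])
a=eyes.get_image("top")[:,:,::-1]; b=eyes.get_image("side")[:,:,::-1]
A=cv2.resize(a[80:260,100:310],None,fx=1.9,fy=2.5,interpolation=cv2.INTER_CUBIC)
B=cv2.resize(b[80:280,150:330],None,fx=2.2,fy=2.25,interpolation=cv2.INTER_CUBIC)
cv2.imwrite("pics/c10.png",np.hstack([A,B]))
E
```

```text
23.35 [0.24717418 0.47642434 0.19615628] [ 1.0055076   0.40167877 -0.63681666]
```

View pics/c10.png

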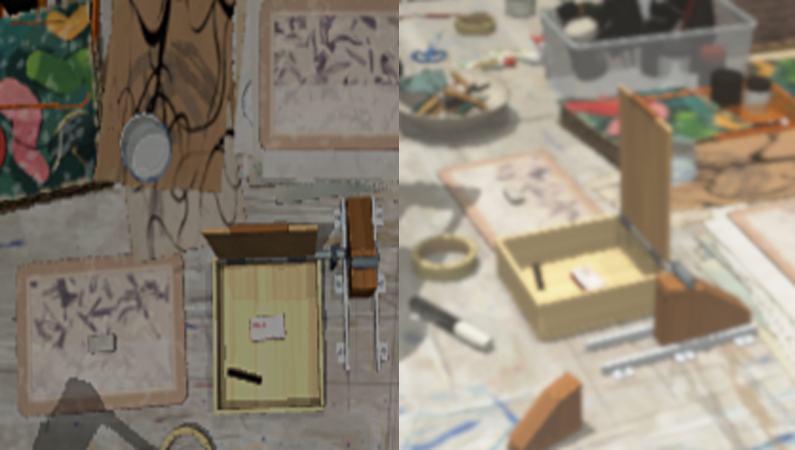

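The eraser lies flat on the mat (top-half (101,343)). The flap is upright, the wedge is in the guide under the roller at (362,245), and the box and stick are in the bin. I hand in.

```bash
python3 -c "
from rig import manip
print(manip.sign_off())"
```

```text
the job is handed in; nothing more can be done
None
```

The job is handed in at about 23.5 s: the wedge was driven in with about 19 N and holds the flap upright by itself, and the eraser lies flat on the placemat, with the box and stick still in the bin; the jars were not touched.

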